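Top up the carton box and level-check it

TASK

Fill the empty place in the wooden box with the carton that stands on the counter: first lay it down on the counter and let go, then take it again from above and set it in the box, lying on its long narrow side like the two already there, without dropping it. Then slide the follower board by its tab until it presses the row snugly together, and last sweep the levelling bar along the rim to the far end of the box, which only works if nothing sticks up. Do not move the pitcher or the tamper and leave the two packed cartons in the box.

Things in the scene. Friction and masses are not known exactly. Their poses are not given: they have to be found in the camera images.
- box: Fixed open wooden box, 148 (own x) x 234 (own y) x 73 mm high, yawed up to 0.2 rad; walls 8, floor 6 mm thick, inside 132 x 218 mm, 67 deep. Origin: centre of its underside; z up, x away from the robot. Two packed cartons fill its -y end (box y -0.109 to about -0.019 m); the empty place lies between them and the follower. The front (-x) wall has a slot for the follower's tab.
- carton_mid (a point): Centre of the carton to be packed: cardboard box with a paper band, 64 x 44 x 120 mm, 0.11 to 0.22 kg, at first standing on its small end. Own axes: x along the 64 mm, y the 44 mm, z the 120 mm (up at the start). In the box its z must lie along the box's x and its y along the box's y, either way round: 64 mm high and 44 wide, its top 3 mm below the rim.
- carton: The same carton; origin at the centre of the end it stands on at the start.
- follower: Slider: upright board across the inside of the box (129 x 12 x 58 mm, top 7 mm below the rim) with a tab outside. Origin on the box's middle line below the board's mid-thickness; axes as the box's. Slides along box y only: starts at y = 0.085 to 0.097, goes toward -y; with three cartons pressed together it is at 0.029 (stop beyond, at 0.007). 1.5 N friction, stays where left.
- follower_tab (a point): Grip point on the follower's upright tab, outside the box in front of its slotted wall (30 mm clear of it, box x = -0.104): tab 24 mm (box x) x 14 mm (box y), from 35 to 90 mm above the counter; the point is 80 mm above the counter, on the tab's axis. It moves with the board.
- bar (a joint): Slide of the levelling bar, a 24 mm wide, 10 mm thick wooden bar across the box that rides on the rim (underside at rim height, so that anything sticking up stops it): m moved toward the box's +y end. Starts at 0 to 0.012 over the packed end; the far end is 0.186. About 1 N friction; stays where it is left.
- bar_grip (a point): Grip point on the bar's upright ridge, box x = 0, 103 mm above the counter: ridge 70 mm (box x) x 14 mm (box y), from 83 to 111 mm above the counter. It moves with the bar.
- packed_a: Carton of the same size already packed at the box's -y end, loose, lying on its long narrow side; origin at the centre of its underside, on the box floor.
- packed_b: Second packed carton, beside it, next to the empty place; origin likewise.
- pitcher: Steel milk pitcher, 72 x 113 x 104 mm, loose bystander to the right; origin at the centre of its underside.
- tamper: Coffee tamper with wooden handle, 58 mm across, 94 mm high, loose bystander at the back left; origin at the centre of its underside.
Mind the look-alikes: they are no part of the job. Leave any green look-alike of the carton alone.

How it is judged:
By the outcome, as a careful person would: the job done as asked, in the order asked, and still so for the second after the job is handed in, with the robot touching nothing.
It also fails if it takes over 72 s, if anything falls off the work surface, if the arm or the gripper's body presses on something with over 40 N, if the wrist force passes 120 N, or if a joint passes its speed limit or range.

ROBOT

A 7-joint arm with a two-finger parallel gripper is mounted at the origin on a cart in front of the work surface, level with it; the furniture and walls round the work are solid. World frame = base frame: x ahead of the robot, y to its left, z up, the work surface at z = 0. Lengths are in m, angles in rad, forces in N, time in s.
With the tool pointing down it reaches from about 0.425 to 0.875 m from the base axis. Payload 4.7 kg.
Tool frame: the origin (TCP) lies at the very end of the fingers, on their centre line; the grasp point (between the pads) lies 19 mm behind it; z points along the fingers, y is the direction in which the jaws open and shut (so a half turn about z gives the same grasp; the last joint's range is limited). The gripper opens to 87 mm and grips with 3 to 60 N. Pads are 19 mm wide; open, the fingers measure 117 mm over their backs; the gripper's body (75 mm by 190 mm) begins 51 mm behind the grasp point.
Start: joints at [-1.285, 0.321, -0.07, 1.45, 0.023, 1.371, -0.057], TCP at [0.175, 0.626, 0.202] pointing down, gripper open.
Joint ranges: [-2.86, 2.86], [-0.3, 2.09], [-1.38, 1.24], [0.06, 2.45], [-1.56, 4.7], [0.09, 2.05], [-2.69, 2.69]. Speed limits (rad/s): [2.57, 2.57, 3.14, 3.14, 3.14, 3.14, 3.14].

INTERFACE

Orientations are given as a rotation vector (axis times angle).
In Python, from bench import ctrl gives the robot as it stands. The module is installed in compiled form; this text tells all that it offers.
- The arm moves only by the tool move_arm, never from a script. Its arguments are lists of equal length, an entry for each row: "dp": the shift along the tool's x, y, z in units of 30 mm (1.0 is 30 mm), a list of three; "turn": the turn about the tool's z in units of 5 degrees (1.0 is 5 degrees); "jaw": the opening, from -1 (shut) to 1 (fully open). A call has 1 to 5 rows; each row is the pose to reach, as a shift and turn from the pose commanded when the call began, along the tool's axes at that moment; what a row does not reach only later rows make up. A row lasts 1/10 s, in which the tool goes at most 50 mm and 8.59 degrees, less where a joint would pass 70% of its speed; a pose out of reach is approached as far as the arm can. A call with a gripper value outside its range is refused whole. The fingers move at their own pace and stop on an object; "grip_force" is the grip in N (left out, the last holds). Time passes only in rows, so rows that repeat a pose let the fingers close. It gives the time, the measured TCP pose, the force and the opening at its end, in the units of the state.
- ctrl.get_state(): the state, without advancing time (a new reading comes with each control period).
- ctrl.get_image(name): name is "side" or "top"; returns the picture (480x640x3 uint8, red, green, blue); there is no depth.
- ctrl.camera_info(name): a dict with "intrinsics" (3x3 intrinsics, pixels), "extrinsics" (4x4, takes a point from world to camera coordinates). Camera axes: x right, y up, looking along -z (the intrinsics and any distortion apply to the point x, -y, -z); pixel columns grow to the right and rows downward; lengths in m; the calibration is good to about 2 mm. A picture is of the moment at which its call begins. camera_info takes no time and is no camera call.
- ctrl.close_job(): hands the job in, once; it reports no verdict.
Trained networks look in the newest picture that a camera, given by its name, has taken for a name from the list of things; names that differ only in an ending like _2 or _b are one class to them, and where a whole thing is asked for, a point or a joint stands for the part that bears it (a point fixed in the world has none). Each returns a list of dicts, best first, with "confidence" (0 to 1); they miss things now and then, are a little off and sometimes report something else, mostly with a low value. They report only what shows in the picture. A call takes as long as a camera call. They do not tell look-alikes from the thing itself.
- ctrl.look_for(camera, target): "rect" ([centre column, centre row, width, height] in pixels, round what is visible of it).
- ctrl.masks_of(camera, target): "region" (480x640 bool, what is visible of it) and "rect" ([centre column, centre row, width, height] in pixels, round what is visible of it).
The state is a dict: "time": time; "joint_positions": joint angles; "qd": joint speeds; "joint_torque": joint torques, N m; "position": TCP position; "tool_rot": TCP orientation; "ft_force": force on the tool from outside, world axes, zero at the start; "torque": the same for the moment, N m; "grip_width": opening from 0.0 (shut) to 1.0 (fully open).
Only numpy, scipy, OpenCV 4.12 (cv2) and the standard library are available. Lean on these libraries where they do the work, as an engineer would, in place of code of your own. Each camera call takes 0.05 s, during which the arm holds its last target. There are 200 camera calls.

## Working session

There is one attempt and no reset: what is moved stays moved. The work goes in short steps, Python scripts to look and compute and a tool call to move; the robot and the scene stay as the last step left them, time stands still between calls to the robot, and variables do not carry over. Pictures are saved under pics/ and viewed, about 8 in all and at most 12, crops included, and the job is handed in when it is done.

Besides the shell and the picture viewer there is one more tool, called after ">>>" by a JSON object that holds its "method" and its "body". move_arm: Moves the arm, as the interface text tells. Its arguments: {"type":"object","properties":{"dp":{"type":"array","items":{"type":"array","items":{"type":"number"}}},"turn":{"type":"array","items":{"type":"number"}},"jaw":{"type":"array","items":{"type":"number"}},"grip_force":{"type":"number"}},"required":["dp","turn","jaw"]}

```bash
mkdir -p pics; cat > h.py <<'E'
import numpy as np, cv2
from bench import ctrl
from scipy.spatial.transform import Rotation as R
def cam(n):
    i=ctrl.camera_info(n); return np.array(i["intrinsics"]),np.array(i["extrinsics"])
def proj(n,p):
    K,E=cam(n); p=np.atleast_2d(p); c=p@E[:3,:3].T+E[:3,3]; c=c*[1,-1,-1]; u=c@K.T; return u[:,:2]/u[:,2:]
def ray(n,uv,z):
    K,E=cam(n); d=np.linalg.inv(K)@[uv[0],uv[1],1]; d=E[:3,:3].T@(d*[1,-1,-1]); o=-E[:3,:3].T@E[:3,3]
    return o+d*(z-o[2])/d[2]
def save(n,f):
    im=ctrl.get_image(n); cv2.imwrite(f"pics/{f}.png",im[:,:,::-1]); return im
E
python3 - <<'E'
from h import *
for n in("top","side"):
    i=ctrl.camera_info(n); print({k:v for k,v in i.items()}); save(n,n+"0")
    for t in("box","carton","follower_tab","bar_grip","packed_a","pitcher","tamper"):
        print(n,t,[(round(d["confidence"],2),np.round(d["rect"]).tolist()) for d in ctrl.look_for(n,t)][:4])
s=ctrl.get_state();print(s)
E
```

```text
{'intrinsics': array([[448.22345477,   0.        , 314.65382123],
       [  0.        , 448.22345477, 243.86752274],
       [  0.        ,   0.        ,   1.        ]]), 'extrinsics': array([[ 0.02415445, -0.99966224,  0.00959018, -0.14187297],
       [ 0.98400928,  0.02546743,  0.17628714, -0.55317661],
       [-0.17647183,  0.00517871,  0.98429207, -1.10647128],
       [ 0.        ,  0.        ,  0.        ,  1.        ]])}
top box [(0.71, [308.0, 223.0, 94.0, 74.0]), (0.26, [274.0, 228.0, 14.0, 71.0])]
top carton [(0.83, [400.0, 250.0, 39.0, 30.0]), (0.83, [458.0, 304.0, 41.0, 32.0])]
top follower_tab [(0.58, [272.0, 228.0, 17.0, 69.0]), (0.39, [342.0, 222.0, 14.0, 66.0])]
top bar_grip [(0.74, [342.0, 223.0, 12.0, 70.0])]
top packed_a [(0.84, [323.0, 221.0, 22.0, 47.0]), (0.57, [343.0, 222.0, 21.0, 46.0])]
top pitcher [(0.85, [458.0, 222.0, 36.0, 44.0])]
top tamper [(0.56, [187.0, 214.0, 31.0, 23.0]), (0.31, [323.0, 220.0, 22.0, 46.0])]
{'intrinsics': array([[465.8543693 ,   0.        , 323.78750889],
       [  0.        , 465.8543693 , 233.95692379],
       [  0.        ,   0.   
[... 720 characters left out ...]
 184.0, 12.0, 29.0])]
{'time': 0.8, 'joint_positions': array([-1.28488914,  0.32096888, -0.07008277,  1.45048333,  0.02261189,
        1.37080432, -0.05687342]), 'qd': array([-0.00042719,  0.00056813,  0.00221061,  0.00081363,  0.00108163,
       -0.00196941, -0.00102957]), 'joint_torque': array([-9.15813439e-05, -4.91045415e+01, -4.03298568e-01, -3.12761807e+01,
       -6.35563955e-02,  3.35390260e-02,  1.79084344e-05]), 'position': array([0.17455499, 0.62615444, 0.20221501]), 'tool_rot': array([4.25581579e-01, 3.11255523e+00, 1.80535801e-04]), 'ft_force': array([0.15329139, 0.11205979, 0.53506707]), 'torque': array([ 0.02805926, -0.0224366 , -0.06911491]), 'grip_width': 1.0007582685973986}
```

```bash
python3 - <<'E'
import cv2,numpy as np
a=cv2.imread("pics/top0.png")[150:350,160:500];b=cv2.imread("pics/side0.png")[150:420,240:440]
cv2.imwrite("pics/c_top.png",cv2.resize(a,None,fx=2.35,fy=2.35,interpolation=2))
cv2.imwrite("pics/c_side.png",cv2.resize(b,None,fx=2.2,fy=2.2,interpolation=2))
E
```

```text
(no output)
```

View pics/c_top.png

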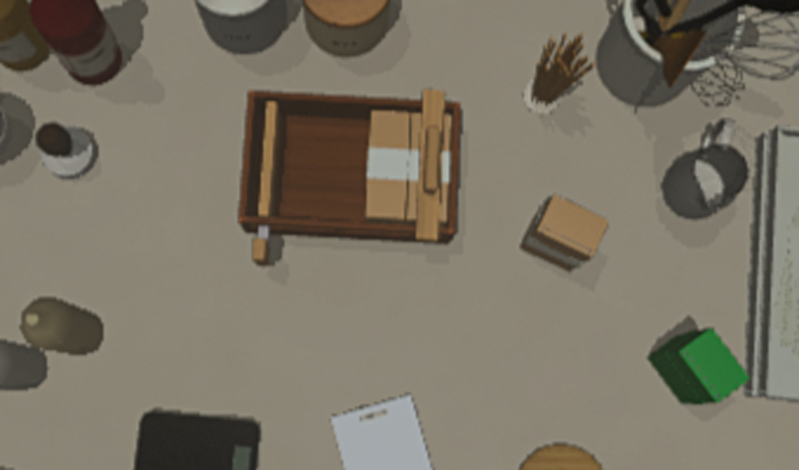

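View pics/c_side.png

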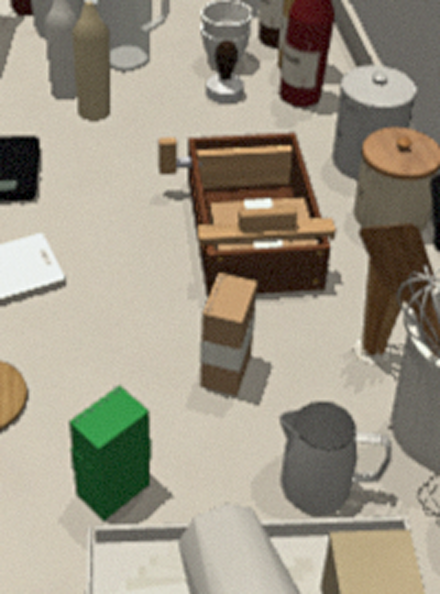

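Brown banded carton is at top (400,250); the green look-alike is at top (458,304), and the packed pair is at (323–343,221). A tan box on the tray shows at side (~410,410). I choose the brown standing one. Next I fit its pose.

```bash
cat >> h.py <<'E'
from scipy.optimize import minimize
def box8(sx,sy,z0,z1): return np.array([[x,y,z] for x in(-sx/2,sx/2) for y in(-sy/2,sy/2) for z in(z0,z1)])
def place(P,x,y,a): c,s=np.cos(a),np.sin(a); return P@np.array([[c,s,0],[-s,c,0],[0,0,1]])+[x,y,0]
def sil(n,P):
    m=np.zeros((480*4,640*4),np.uint8); h=cv2.convexHull(((proj(n,P)+.5)*4).astype(np.float32)).astype(np.int32)
    cv2.fillConvexPoly(m,h,1); return m
def fit(P,masks,x0,angs):
    M={n:cv2.resize(m.astype(np.uint8),(2560,1920),interpolation=0)>0 for n,m in masks.items()}
    def cost(q):
        t=0
        for n,m in M.items():
            s=sil(n,place(P,q[0]/50,q[1]/50,q[2]))>0; t+=1-(s&m).sum()/(s|m).sum()
        return t
    return sorted([(r.fun,(r.x*[.02,.02,1]).round(4).tolist()) for r in (minimize(cost,[x0[0]*50,x0[1]*50,a],method="Nelder-Mead",options=dict(initial_simplex=np.array([x0[0]*50,x0[1]*50,a])+np.array([[0,0,0],[.5,0,0],[0,.5,0],[0,0,.25]]),maxiter=120,xatol=.004,fatol=1e-4)) for a in angs)])
E
python3 - <<'E'
from h import *
ctrl.get_image("top");ctrl.get_image("side")
mt=[m for m in ctrl.masks_of("top","carton") if abs(m["rect"][0]-400)<15][0]["region"]
ms=[m for m in ctrl.masks_of("side","carton") if abs(m["rect"][0]-343)<8 and abs(m["rect"][1]-302)<10][0]["region"]
c=ray("top",(403,246),.12); print(c)
P=box8(.064,.044,0,.12)
for f in fit(P,dict(top=mt,side=ms),c,[-.8,-.4,0,.4,.8,1.2,1.6,2.]): print(f)
for n,t in(("top",["box","follower_tab","bar_grip","packed_a"]),("side",["box","follower_tab","bar_grip"])):
    for k in t:
        for m in ctrl.masks_of(n,k)[:2]:
            g=m["region"].astype(np.uint8); pts=cv2.findNonZero(g); print(n,k,round(m["confidence"],2),np.round(m["rect"],1).tolist(),int(g.sum()),cv2.minAreaRect(pts))
E
```

```text
[ 0.54426194 -0.3417792   0.12      ]
(np.float64(0.13534672883069032), [0.546, -0.3426, 1.1439])
(np.float64(0.1359811099367979), [0.5463, -0.3426, 1.1336])
(np.float64(0.13665209828046465), [0.546, -0.3427, 1.1507])
(np.float64(0.13665989635047127), [0.5465, -0.3421, 1.1423])
(np.float64(0.1367008156897509), [0.5464, -0.3422, 1.1397])
(np.float64(0.13697748827407064), [0.5464, -0.3431, 1.136])
(np.float64(0.504092084771824), [0.5458, -0.343, 0.059])
(np.float64(0.5065469562921501), [0.5462, -0.3418, 0.0001])
top box 0.88 [308.4, 226.7, 93.9, 76.2] 4386 ((308.0, 225.5), (73.0, 94.0), 90.0)
top follower_tab 0.86 [274.9, 228.4, 12.8, 69.7] 390 ((273.3883972167969, 227.53807067871094), (7.552028179168701, 69.25619506835938), 5.599339485168457)
top follower_tab 0.73 [345.6, 221.1, 10.9, 65.7] 615 ((342.5030822753906, 219.93197631835938), (9.626423835754395, 64.20643615722656), 2.602562189102173)
top bar_grip 0.82 [343.6, 222.9, 11.3, 64.5] 616 ((342.5494384765625, 219.91134643554688), (9.626423835754395, 64.16102600097656), 2.602562189102173)
top packed_a 0.88 [323.5, 220.2, 21.8, 45.9]
[... 164 characters left out ...]
50622558594, 221.1753692626953), (18.5389347076416, 47.13907241821289), 2.7927021980285645)
side box 0.9 [349.7, 247.1, 78.6, 73.6] 3775 ((352.4183044433594, 246.192626953125), (73.54399871826172, 78.28475189208984), 86.42366790771484)
side follower_tab 0.91 [341.6, 221.2, 56.8, 30.9] 903 ((341.2852783203125, 223.7380828857422), (60.226802825927734, 21.756710052490234), 4.4846062660217285)
side follower_tab 0.67 [341.2, 300.9, 26.3, 56.8] 1077 ((342.52703857421875, 300.8378601074219), (23.344655990600586, 51.785682678222656), 9.462322235107422)
side bar_grip 0.63 [360.6, 251.9, 63.9, 22.9] 744 ((360.38525390625, 251.11407470703125), (15.838358879089355, 63.20097732543945), 88.05851745605469)
```

```bash
cat >> h.py <<'E'
def hull(m):
    o=np.zeros((480,640),np.uint8); cv2.fillConvexPoly(o,cv2.convexHull(cv2.findNonZero(m.astype(np.uint8))),1); return o>0
def wire(im,n,P,col,s,o):
    q=((proj(n,P)+.5-o)*s).astype(int)
    for i in range(8):
        for j in range(i):
            if bin(i^j).count("1")==1: cv2.line(im,tuple(map(int,q[i])),tuple(map(int,q[j])),col,1)
E
python3 - <<'E'
from h import *
ctrl.get_image("top");ctrl.get_image("side")
M={n:hull(ctrl.masks_of(n,"box")[0]["region"]) for n in("top","side")}
P=box8(.148,.234,0,.073)
for k in(("top","side"),("top",),("side",)):
    r=fit(P,{n:M[n] for n in k},ray("top",(308,225),.073),[-.15,0,.15]); print(k,r[:2])
    if len(k)==2: b=r[0][1]
ims=[]
for n,o,s,f in(("top",(250,170),4,"top0"),("side",(290,170),4,"side0")):
    im=cv2.imread(f"pics/{f}.png")[o[1]:o[1]+(110 if n=="top" else 170),o[0]:o[0]+(195 if n=="top" else 110)]; im=cv2.resize(im,None,fx=4,fy=4,interpolation=2)
    wire(im,n,place(P,*b),(0,255,255),s,np.array(o)); wire(im,n,place(box8(.064,.044,0,.12),.546,-.3426,1.14),(255,0,255),s,np.array(o))
    # inside top & tab marker
    im=im if n=="top" else im
    cv2.imwrite(f"pics/w_{n}.png",im)
a=cv2.imread("pics/w_top.png"); cv2.imwrite("pics/w_side.png",cv2.resize(cv2.imread("pics/w_side.png"),None,fx=.88,fy=.88))
E
```

```text
('top', 'side') [(np.float64(0.2643543379981981), [0.6059, -0.1091, 0.1288]), (np.float64(0.2661776876259584), [0.6054, -0.1098, 0.1413])]
('top',) [(np.float64(0.12444180684327788), [0.6205, -0.1097, -0.0228]), (np.float64(0.12444180684327788), [0.6206, -0.1096, -0.0217])]
('side',) [(np.float64(0.11164817749603806), [0.6055, -0.1075, 0.1324]), (np.float64(0.11214250866945319), [0.6062, -0.1051, 0.1529])]
```

View pics/w_top.png

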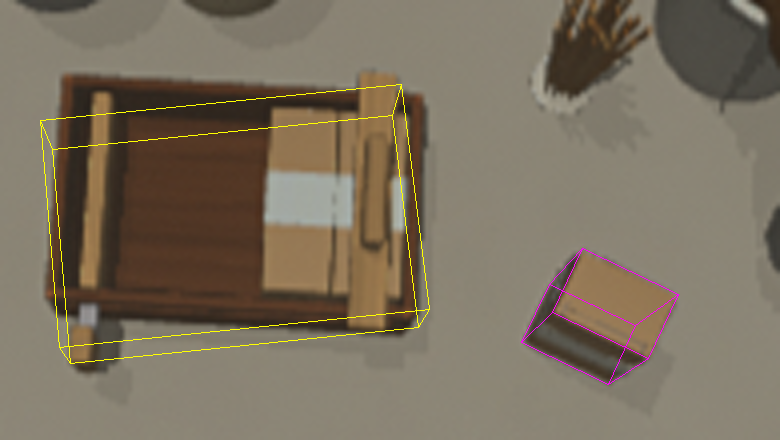

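View pics/w_side.png

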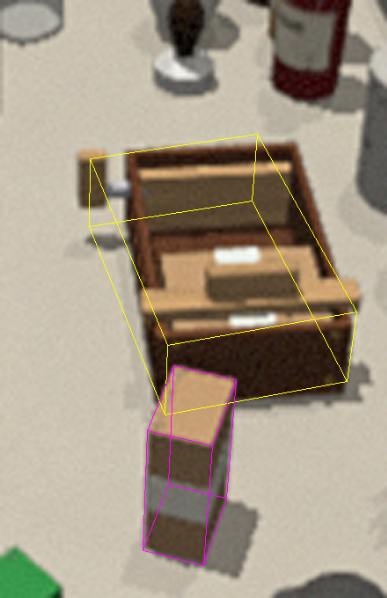

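The carton wireframe matches in both views; the box fit is off because its mask is polluted. I refit the box from its rim corners: w_top (63,75), (424,96), (47,292); w_side (127,150), (297,143).

```bash
cat > f.py <<'E'
from h import *
from scipy.optimize import least_squares
T=lambda u,v:np.array([u,v])/4+[250,170]-.5
S=lambda u,v:np.array([u,v])/3.52+[290,170]-.5
X,Y=.074,.117
obs=[("top",(X,Y,.073),T(63,75)),("top",(X,-Y,.073),T(424,96)),("top",(-X,Y,.073),T(47,292)),
("side",(X,Y,.073),S(297,143)),("side",(-X,Y,.073),S(127,150)),("side",(X,-Y,0),S(348,382)),("side",(-X,-Y,0),S(163,405))]
def f(q): return np.concatenate([proj(n,place(np.array([p]),*q))[0]-uv for n,p,uv in obs])
r=least_squares(f,[.62,-.11,-.02],loss="soft_l1"); print(r.x.round(4)); print(f(r.x).reshape(-1,2).round(1)); b=r.x
ims=[]
for n,o,w,h in(("top",(260,180),110,85),("side",(300,195),100,95)):
    im=cv2.imread(f"pics/{n}0.png")[o[1]:o[1]+h,o[0]:o[0]+w]; s=4; im=cv2.resize(im,None,fx=s,fy=s,interpolation=2)
    wire(im,n,place(box8(.148,.234,0,.073),*b),(0,255,255),s,np.array(o))
    wire(im,n,place(box8(.12,.09,.006,.07)+[0,-.064,0],*b),(255,255,0),s,np.array(o))
    wire(im,n,place(box8(.129,.012,.008,.066)+[0,.09,0],*b),(255,0,255),s,np.array(o))
    wire(im,n,place(box8(.07,.014,.083,.111)+[0,-.092,0],*b),(0,255,0),s,np.array(o))
    wire(im,n,place(box8(.024,.014,.035,.09)+[-.104,.09,0],*b),(0,255,0),s,np.array(o))
    ims.append(im)
H=max(i.shape[0] for i in ims); ims=[cv2.copyMakeBorder(i,0,H-i.shape[0],0,0,0) for i in ims]
im=np.hstack(ims); cv2.imwrite("pics/w3.png",cv2.resize(im,None,fx=.95,fy=.95)); print(im.shape)
E
python3 f.py
```

```text
[ 0.6207 -0.1112 -0.0246]
[[-0.3 -1. ]
 [-0.  -1.7]
 [-0.3  1.1]
 [ 0.3 -0.8]
 [-0.3 -0.2]
 [ 0.   3.6]
 [-1.4  0.7]]
(380, 840, 3)
```

View pics/w3.png

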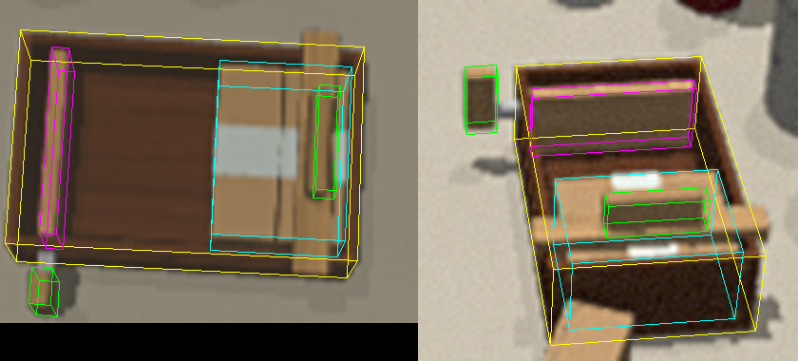

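```bash
cat >> h.py <<'E'
def go(x,y,z,jaw,cur=None):
    "world TCP target, jaw = world angle (deg) of tool y, mod 180 -> dp,turn units from commanded ~ measured pose (or cur=(x,y,z,tool-y angle))"
    s=ctrl.get_state()
    if cur is None:
        A=R.from_rotvec(s["tool_rot"]).as_matrix(); p=s["position"]; a=np.arctan2(A[1,1],A[0,1])
    else: p=np.array(cur[:3]); a=np.radians(cur[3])
    ty=np.array([np.cos(a),np.sin(a),0]); tz=np.array([0,0,-1.]); tx=np.cross(ty,tz)
    d=np.array([x,y,z])-p; t=(np.degrees(a)-jaw+90)%180-90   # turn about tool z (down) lowers the world angle
    print("dp",np.round([d@tx/.03,d@ty/.03,d@tz/.03],3).tolist(),"turn",round(t/5,3),"| jaw now",round(np.degrees(a),2),"q7",round(s["joint_positions"][6],2)); return (x,y,z,np.degrees(a)-t)
E
python3 - <<'E'
from h import *
s=ctrl.get_state();print(R.from_rotvec(s["tool_rot"]).as_matrix().round(3))
print("green",ray("top",(463,303),.12),"pitch",ray("top",(460,222),.05),"barend",ray("top",(340,251),.078))
c=None
for w in((.50,.38,.3,66),(.60,.12,.3,66),(.60,-.15,.28,0),(.5493,-.3353,.16,-24.7)): c=go(*w,c)
E
```

```text
[[-0.963  0.268  0.   ]
 [ 0.268  0.963  0.   ]
 [-0.     0.    -1.   ]]
green [ 0.41060639 -0.4828879   0.12      ] pitch [ 0.62431276 -0.50589856  0.05      ] barend [ 0.53496423 -0.19189003  0.078     ]
dp [-12.654, -4.992, -3.26] turn 1.686 | jaw now 74.43 q7 -0.06
dp [-6.57, -6.562, 0.0] turn 0.0 | jaw now 66.0 q7 -0.06
dp [-3.661, -8.222, 0.667] turn 13.2 | jaw now 66.0 q7 -0.06
dp [-6.177, -1.69, 4.0] turn 4.94 | jaw now 0.0 q7 -0.06
```

>>> {"method": "move_arm", "body": {"dp": [[-6,-2.5,-3.2],[-6,-2.5,-3.2],[-6,-2.5,-3.2],[-6,-2.5,-3.2],[-6,-2.5,-3.2]], "turn": [0,0,0,0,0], "jaw": [1,1,1,1,1]}}

```text
time: 2.05
position: [0.334, 0.5022, 0.3015]
tool_rot: [0.438, 3.106, 0.005]
ft_force: [1.1, 0.8, -0.1]
grip_width: 0.999
```

>>> {"method": "move_arm", "body": {"dp": [[-6.6,-2.5,0],[-6.6,-2.5,0],[-6.6,-2.5,0],[-6.6,-2.5,0],[-6.6,-2.5,0]], "turn": [0,0,0,0,0], "jaw": [1,1,1,1,1]}}

```text
time: 2.55
position: [0.5038, 0.374, 0.2978]
tool_rot: [0.44, 3.107, -0.005]
ft_force: [-0.1, -0.6, -0.1]
grip_width: 1.002
```

```bash
python3 - <<'E'
from h import *
s=ctrl.get_state();print(s["time"],s["position"])
c=None
for w in((.60,.14,.3,46),(.62,-.10,.28,5),(.5493,-.3353,.18,-24.7)): c=go(*w,c)
E
```

```text
2.55 [0.5038373  0.37401648 0.29776876]
dp [-5.247, -6.603, -0.074] turn 5.574 | jaw now 73.87 q7 0.64
dp [-6.037, -5.292, 0.667] turn 8.2 | jaw now 46.0 q7 0.64
dp [-7.608, -3.031, 3.333] turn 5.94 | jaw now 5.0 q7 0.64
```

>>> {"method": "move_arm", "body": {"dp": [[-5.2,-6.6,0],[-5.2,-6.6,0],[-5.2,-6.6,0],[-5.2,-6.6,0],[-5.2,-6.6,0]], "turn": [5.6,5.6,5.6,5.6,5.6], "jaw": [1,1,1,1,1]}}

```text
time: 3.05
position: [0.5948, 0.1488, 0.2981]
tool_rot: [-1.165, -2.917, -0.001]
ft_force: [-0.1, -0.2, -0.0]
grip_width: 0.999
```

>>> {"method": "move_arm", "body": {"dp": [[-6,-5.3,0.6],[-6,-5.3,0.6],[-6,-5.3,0.6],[-6,-5.3,0.6],[-6,-5.3,0.6]], "turn": [8.2,8.2,8.2,8.2,8.2], "jaw": [1,1,1,1,1]}}

```text
time: 3.55
position: [0.6153, -0.0922, 0.28]
tool_rot: [2.121, 2.317, -0.0]
ft_force: [0.1, 0.5, -0.2]
grip_width: 1.002
```

```bash
python3 - <<'E'
from h import *
s=ctrl.get_state();print(s["time"],s["position"])
c=go(.5493,-.3353,.18,-24.7)
E
```

```text
3.55 [ 0.61525487 -0.09216487  0.27996971]
dp [-7.879, -2.904, 3.332] turn 5.95 | jaw now 5.05 q7 0.3
```

>>> {"method": "move_arm", "body": {"dp": [[-7.88,-2.9,3.3],[-7.88,-2.9,3.3],[-7.88,-2.9,3.3],[-7.88,-2.9,3.3],[-7.88,-2.9,3.3]], "turn": [5.95,5.95,5.95,5.95,5.95], "jaw": [1,1,1,1,1]}}

```text
time: 4.05
position: [0.5563, -0.3151, 0.1879]
tool_rot: [-2.639, -1.704, -0.001]
ft_force: [0.9, 0.2, -0.0]
grip_width: 1.0
```

```bash
python3 - <<'E'
from h import *
s=ctrl.get_state();print(s["time"],s["position"])
c=go(.5493,-.3353,.15,-24.7)
E
```

```text
4.05 [ 0.55625266 -0.31507694  0.18785025]
dp [-0.71, 0.066, 1.262] turn 0.078 | jaw now -24.31 q7 0.24
```

>>> {"method": "move_arm", "body": {"dp": [[-0.7,0.07,1.2],[-0.7,0.07,1.2],[-0.7,0.07,1.2]], "turn": [0.08,0.08,0.08], "jaw": [1,1,1]}}

```text
time: 4.35
position: [0.5496, -0.3336, 0.1519]
tool_rot: [-2.644, -1.693, 0.0]
ft_force: [1.4, -0.4, 0.4]
grip_width: 1.001
```

```bash
python3 - <<'E'
from h import *
s=ctrl.get_state();print(s["time"],s["position"])
c=go(.5493,-.3353,.076,-24.7)
E
```

```text
4.35 [ 0.54962161 -0.3336455   0.1519048 ]
dp [-0.055, 0.013, 2.53] turn -0.003 | jaw now -24.72 q7 0.28
```

Down, close with firm grip.

>>> {"method": "move_arm", "body": {"dp": [[-0.05,0,0.9],[-0.05,0,1.8],[-0.05,0,2.5],[-0.05,0,2.5]], "turn": [0,0,0,0], "jaw": [1,1,1,1]}}

```text
time: 4.75
position: [0.5496, -0.3324, 0.076]
tool_rot: [-2.639, -1.698, 0.001]
ft_force: [0.0, 0.9, 0.3]
grip_width: 1.0
```

>>> {"method": "move_arm", "body": {"dp": [[0,0,0],[0,0,0],[0,0,0],[0,0,0],[0,0,0]], "turn": [0,0,0,0,0], "jaw": [0.1,-0.2,-0.2,-0.2,-0.2], "grip_force": 15}}

```text
time: 5.25
position: [0.5491, -0.3363, 0.0783]
tool_rot: [2.645, 1.694, 0.001]
ft_force: [-0.2, 0.3, -0.7]
grip_width: 0.632
```

```bash
python3 - <<'E'
from h import *
s=ctrl.get_state();print(s["time"],s["position"])
c=go(.5493,-.3353,.086,-24.7); c=go(.43,-.352,.086,0,c)
E
```

```text
5.25 [ 0.54913867 -0.33626944  0.07833751]
dp [0.032, -0.009, -0.255] turn -0.004 | jaw now -24.72 q7 0.32
dp [-2.167, -3.38, 0.0] turn -4.94 | jaw now -24.7 q7 0.32
```

>>> {"method": "move_arm", "body": {"dp": [[0,0,0],[0,0,0],[0,0,0]], "turn": [0,0,0], "jaw": [-0.3,-0.3,-0.3]}}

```text
time: 5.55
position: [0.5488, -0.3362, 0.0778]
tool_rot: [2.646, 1.694, 0.0]
ft_force: [-0.7, 0.8, 1.3]
grip_width: 0.504
```

>>> {"method": "move_arm", "body": {"dp": [[0,0,-0.1],[0,0,-0.4]], "turn": [0,0], "jaw": [-0.3,-0.3]}}

```text
time: 5.75
position: [0.5479, -0.3355, 0.0888]
tool_rot: [-2.644, -1.693, 0.002]
ft_force: [-0.0, -0.0, -1.8]
grip_width: 0.504
```

>>> {"method": "move_arm", "body": {"dp": [[-0.4,-0.7,-0.1],[-1.1,-1.7,-0.1],[-1.8,-2.8,-0.1],[-2.17,-3.35,-0.1],[-2.17,-3.35,-0.1]], "turn": [-1,-2.5,-4,-4.94,-4.94], "jaw": [-0.3,-0.3,-0.3,-0.3,-0.3]}}

```text
time: 6.25
position: [0.4267, -0.3548, 0.0934]
tool_rot: [-2.226, -2.216, -0.001]
ft_force: [0.6, 1.0, -2.3]
grip_width: 0.51
```

```bash
python3 - <<'E'
from h import *
s=ctrl.get_state();print(s["time"],s["position"],s["ft_force"])
c=go(.43,-.352,.078,0)
save("side","side1")
print([(round(m["confidence"],2),np.round(m["rect"]).tolist()) for m in ctrl.look_for("side","carton")])
E
```

```text
6.25 [ 0.42665673 -0.35480562  0.09337196] [ 0.64763467  0.99805237 -2.25691312]
dp [0.094, 0.111, 0.512] turn -0.05 | jaw now -0.25 q7 0.79
[(0.98, [292.0, 306.0, 21.0, 53.0]), (0.58, [291.0, 354.0, 33.0, 60.0])]
```

>>> {"method": "move_arm", "body": {"dp": [[0,0,0.3],[0,0,0.5],[0,0,0.52]], "turn": [0,0,0], "jaw": [-0.3,-0.3,-0.3]}}

```text
time: 6.65
position: [0.431, -0.3528, 0.0766]
tool_rot: [-2.22, -2.222, 0.001]
ft_force: [-1.3, 2.0, 5.5]
grip_width: 0.508
```

>>> {"method": "move_arm", "body": {"dp": [[0,0,0],[0,0,0]], "turn": [0,0], "jaw": [-0.3,-0.3], "grip_force": 4}}

```text
time: 6.85
position: [0.4307, -0.3529, 0.0766]
tool_rot: [-2.221, -2.222, 0.0]
ft_force: [0.4, 1.3, -0.7]
grip_width: 0.504
```

```bash
python3 - <<'E'
from h import *
s=ctrl.get_state();print(s["time"],s["position"],s["ft_force"],s["grip_width"])
A=R.from_rotvec(s["tool_rot"]).as_matrix();print(A.round(3))
E
```

```text
6.85 [ 0.4307346  -0.35292303  0.07663758] [ 0.39211995  1.2896927  -0.67863002] 0.5039661170773031
[[-0.  1. -0.]
 [ 1.  0. -0.]
 [-0. -0. -1.]]
```

>>> {"method": "move_arm", "body": {"dp": [[0.3,0,0],[0.6,0,0],[0.9,0,0],[1.2,0,0],[1.53,0,0]], "turn": [0,0,0,0,0], "jaw": [-0.3,-0.3,-0.3,-0.3,-0.3]}}

```text
time: 7.35
position: [0.43, -0.3059, 0.0767]
tool_rot: [-2.221, -2.221, -0.0]
ft_force: [-0.2, -0.7, 0.4]
grip_width: 0.504
```

```bash
python3 - <<'E'
from h import *
im=save("side","side2"); t=save("top","top2")
a=cv2.resize(cv2.imread("pics/side2.png")[210:390,200:400],None,fx=2,fy=2,interpolation=2)
b=cv2.resize(cv2.imread("pics/top2.png")[200:380,300:500],None,fx=2,fy=2,interpolation=2)
cv2.imwrite("pics/v2.png",np.hstack([a,b])); s=ctrl.get_state();print(s["position"],s["ft_force"])
E
```

```text
[ 0.43020438 -0.30469462  0.07667545] [-0.01361825  0.04605778  0.26479077]
```

View pics/v2.png

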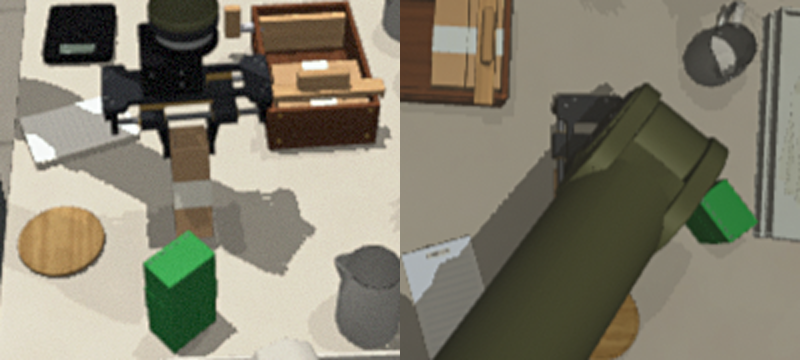

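```bash
python3 - <<'E'
from h import *
print(ray("side",(297,327),0), proj("side",[[.43,-.392+.032+.32-.32,0],[.43,-.345,0],[.43,-.3945,0],[.43,-.329,0]]))
E
```

```text
[ 4.31415227e-01 -3.56352928e-01  1.11022302e-16] [[296.55290701 328.21982884]
 [296.02680287 323.46540432]
 [297.80426153 339.52837052]
 [295.47710597 318.49777108]]
```

>>> {"method": "move_arm", "body": {"dp": [[0.35,0,0.1],[0.7,0,0.23],[0.7,0,0.23]], "turn": [0,0,0], "jaw": [-0.3,-0.3,-0.3]}}

```text
time: 7.75
position: [0.4303, -0.2836, 0.0695]
tool_rot: [-2.218, -2.222, -0.002]
ft_force: [-0.5, 1.2, 2.7]
grip_width: 0.503
```

>>> {"method": "move_arm", "body": {"dp": [[0.36,0,0.22],[0.72,0,0.47],[1.0,0,0.77],[1.29,0,1.12],[1.29,0,1.12]], "turn": [0,0,0,0,0], "jaw": [-0.3,-0.3,-0.3,-0.3,-0.3]}}

```text
time: 8.25
position: [0.4293, -0.2457, 0.0345]
tool_rot: [-2.218, -2.221, 0.002]
ft_force: [0.2, 0.1, -1.4]
grip_width: 0.507
```

```bash
python3 - <<'E'
from h import *
save("side","side3")
a=cv2.resize(cv2.imread("pics/side3.png")[200:380,200:400],None,fx=3,fy=3,interpolation=2)
cv2.imwrite("pics/v3.png",a); s=ctrl.get_state();print(s["position"],s["ft_force"])
E
```

```text
[ 0.42952488 -0.24698167  0.03526845] [ 0.95756189  0.06822881 -1.97173268]
```

View pics/v3.png

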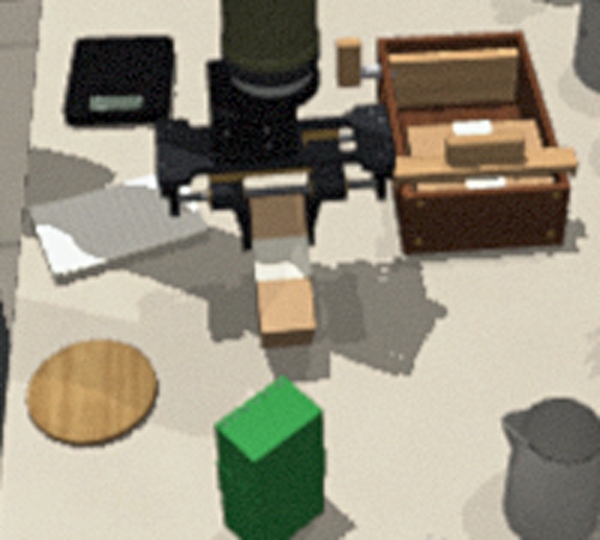

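>>> {"method": "move_arm", "body": {"dp": [[0.14,0,0.22],[0.27,0,0.45],[0.36,0,0.7],[0.44,0,0.9],[0.44,0,0.9]], "turn": [0,0,0,0,0], "jaw": [-0.3,-0.3,-0.3,-0.3,-0.3]}}

```text
time: 8.8
position: [0.4296, -0.234, 0.0085]
tool_rot: [-2.22, -2.221, 0.002]
ft_force: [-0.5, 0.7, -2.1]
grip_width: 0.508
```

```bash
python3 - <<'E'
from h import *
s=ctrl.get_state();print(s["position"],s["ft_force"],s["torque"])
E
```

```text
[ 0.42959775 -0.23398908  0.00848535] [-0.46766241  0.67378163 -2.05525495] [-0.00272974  0.06514626  0.01940239]
```

>>> {"method": "move_arm", "body": {"dp": [[0,0,0.1],[0,0,0.15]], "turn": [0,0], "jaw": [-0.3,-0.3]}}

```text
time: 9.0
position: [0.4304, -0.2346, 0.005]
tool_rot: [2.222, 2.221, 0.0]
ft_force: [-0.3, 0.9, 1.2]
grip_width: 0.507
```

```bash
python3 - <<'E'
from h import *
s=ctrl.get_state();print(s["position"],s["ft_force"],s["torque"])
save("side","side4");save("top","top4")
a=cv2.resize(cv2.imread("pics/side4.png")[250:330,250:370],None,fx=5,fy=5,interpolation=2)
cv2.imwrite("pics/v4.png",a)
E
```

```text
[ 0.43035548 -0.23457825  0.00500888] [-0.31664645  0.87243478  1.23420081] [0.04359377 0.06838817 0.01324818]
```

View pics/v4.png

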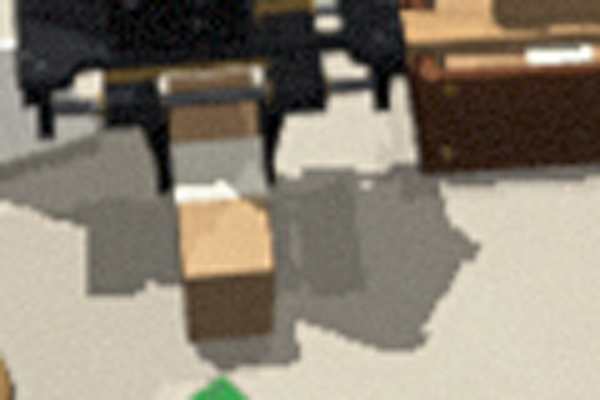

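Now touching the counter and lying flat (v4: upper face level, end face from (190,275) to (275,340)). I'll let go.

>>> {"method": "move_arm", "body": {"dp": [[0,0,0],[0,0,0],[0,0,0],[0,0,0]], "turn": [0,0,0,0], "jaw": [0.2,0.8,0.8,0.8]}}

```text
time: 9.5
position: [0.4305, -0.2345, 0.0052]
tool_rot: [2.222, 2.221, 0.0]
ft_force: [0.6, -0.2, -0.5]
grip_width: 0.78
```

>>> {"method": "move_arm", "body": {"dp": [[0,0,-1],[0,0,-2.5],[0,0,-4],[0,0,-4.5],[0,0,-4.5]], "turn": [0,0,0,0,0], "jaw": [0.8,0.8,0.8,0.8,0.8]}}

```text
time: 10.0
position: [0.4324, -0.2352, 0.143]
tool_rot: [2.218, 2.218, 0.006]
ft_force: [0.2, -0.3, -1.2]
grip_width: 0.897
```

```bash
python3 - <<'E'
from h import *
s=ctrl.get_state();print(s["time"],s["position"],s["grip_width"])
save("side","side5");save("top","top5")
M={}
for n in("side","top"):
    for m in ctrl.masks_of(n,"carton"): print(n,round(m["confidence"],2),np.round(m["rect"]).tolist(),int(m["region"].sum()))
    print(proj(n,[[.43,-.26,.03]]))
E
```

```text
10.0 [ 0.43243164 -0.23523205  0.14300251] 0.8973820048819826
side 0.92 [291.0, 355.0, 38.0, 58.0] 1755
side 0.6 [293.0, 294.0, 20.0, 53.0] 927
[[292.89747755 290.19050789]]
top 0.61 [457.0, 305.0, 40.0, 33.0] 910
top 0.56 [343.0, 222.0, 12.0, 66.0] 677
[[364.63973437 294.89119054]]
```

```bash
python3 - <<'E'
from h import *
ctrl.get_image("side")
m=[m for m in ctrl.masks_of("side","carton") if abs(m["rect"][1]-294)<10][0]["region"]
P=box8(.044,.12,0,.064)
for r in fit(P,dict(side=m),(.43,-.27),[-.1,.1]): print(r)
b=r[1]; print("predrect",cv2.boundingRect(proj("side",place(P,*b)).astype(np.float32)))
o=(240,240)
im=cv2.resize(cv2.imread("pics/side5.png")[240:350,240:370],None,fx=4,fy=4,interpolation=2)
wire(im,"side",place(P,*b),(255,0,255),4,np.array(o)); cv2.imwrite("pics/v5.png",im)
E
```

```text
(np.float64(0.045670418320213346), [0.4302, -0.2672, -0.0054])
(np.float64(0.04658264033264037), [0.43, -0.2679, -0.0018])
predrect (282, 266, 23, 53)
```

View pics/v5.png

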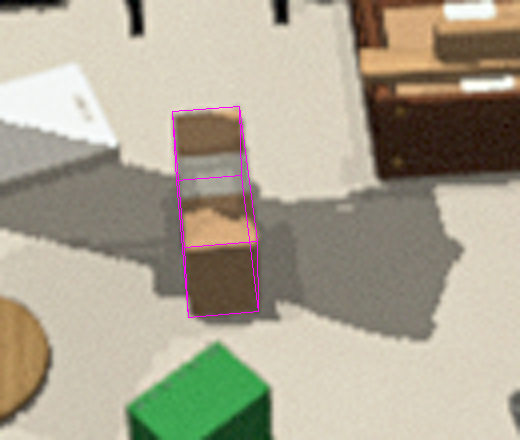

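```bash
python3 - <<'E'
from h import *
c=go(.4302,-.2672,.08,-.2); go(.4302,-.2672,.034,-.2,c)
E
```

```text
dp [-1.106, 0.029, 1.953] turn 0.035 | jaw now -0.03 q7 0.46
dp [0.0, 0.0, 1.533] turn 0.0 | jaw now -0.2 q7 0.46
```

>>> {"method": "move_arm", "body": {"dp": [[-1.08,0,1],[-1.08,0,2],[-1.08,0,2.8],[-1.08,0,3.5],[-1.08,0,3.5]], "turn": [0,0,0,0,0], "jaw": [0.8,0.8,0.8,0.8,0.8]}}

```text
time: 10.8
position: [0.4271, -0.2655, 0.0316]
tool_rot: [-2.218, -2.216, 0.006]
ft_force: [-0.2, 0.3, -0.2]
grip_width: 0.898
```

>>> {"method": "move_arm", "body": {"dp": [[0,0,0],[0,0,0],[0,0,0],[0,0,0],[0,0,0]], "turn": [0,0,0,0,0], "jaw": [-0.3,-0.3,-0.3,-0.3,-0.3], "grip_force": 15}}

```text
time: 11.3
position: [0.4308, -0.2669, 0.0357]
tool_rot: [2.221, 2.221, 0.001]
ft_force: [-0.5, -0.6, -0.3]
grip_width: 0.531
```

>>> {"method": "move_arm", "body": {"dp": [[0,0,0],[0,0,0],[0,0,0]], "turn": [0,0,0], "jaw": [-0.3,-0.3,-0.3]}}

```text
time: 11.6
position: [0.4307, -0.2669, 0.0356]
tool_rot: [2.222, 2.221, 0.001]
ft_force: [-1.3, 0.4, 5.8]
grip_width: 0.501
```

>>> {"method": "move_arm", "body": {"dp": [[0,0,-0.5],[0,0,-1.5],[0,0,-3],[0,0,-4.5],[0,0,-4.8]], "turn": [0,0,0,0,0], "jaw": [-0.3,-0.3,-0.3,-0.3,-0.3]}}

```text
time: 12.1
position: [0.4329, -0.2684, 0.1838]
tool_rot: [2.217, 2.216, 0.006]
ft_force: [1.4, -0.3, -1.7]
grip_width: 0.503
```

```bash
python3 - <<'E'
from h import *
s=ctrl.get_state();print(s["time"],s["position"],s["ft_force"],s["grip_width"])
c=go(.52,-.18,.18,45); go(.6212,-.0832,.18,88.6,c)
E
```

```text
12.1 [ 0.43287178 -0.26839902  0.18381117] [ 1.41064155 -0.25770972 -1.69314787] 0.50323213574229
dp [2.948, 2.902, 0.127] turn -9.007 | jaw now -0.04 q7 0.52
dp [-0.104, 4.667, 0.0] turn -8.72 | jaw now 45.0 q7 0.52
```

>>> {"method": "move_arm", "body": {"dp": [[0.5,0.5,0],[1.1,1.1,0],[1.8,1.8,0],[2.4,2.4,0],[2.9,2.9,0]], "turn": [-1,-2.6,-4.2,-5.9,-7.5], "jaw": [-0.3,-0.3,-0.3,-0.3,-0.3]}}

```text
time: 12.6
position: [0.5176, -0.1781, 0.1774]
tool_rot: [-1.379, -2.82, 0.001]
ft_force: [0.1, -0.0, -1.0]
grip_width: 0.5
```

```bash
python3 - <<'E'
from h import *
s=ctrl.get_state();print(s["position"])
c=go(.6212,-.0832,.18,88.6)
E
```

```text
[ 0.51758009 -0.1780685   0.17742165]
dp [0.374, 4.668, -0.086] turn -10.141 | jaw now 37.89 q7 1.01
```

>>> {"method": "move_arm", "body": {"dp": [[0.05,0.7,0],[0.15,1.6,0],[0.2,2.5,0],[0.3,3.4,0],[0.37,4.2,0]], "turn": [-1.5,-3.1,-4.8,-6.4,-8], "jaw": [-0.3,-0.3,-0.3,-0.3,-0.3]}}

```text
time: 13.1
position: [0.6107, -0.0929, 0.177]
tool_rot: [-0.332, -3.121, -0.0]
ft_force: [-0.2, 0.6, -1.8]
grip_width: 0.503
```

```bash
python3 - <<'E'
from h import *
s=ctrl.get_state();print(s["position"])
c=go(.6212,-.0832,.15,88.6)
E
```

```text
[ 0.61065446 -0.09289767  0.17704008]
dp [-0.276, 0.39, 0.901] turn -2.15 | jaw now 77.85 q7 1.57
```

>>> {"method": "move_arm", "body": {"dp": [[-0.1,0.2,0.2],[-0.28,0.39,0.6],[-0.28,0.39,0.9],[-0.28,0.39,0.9],[-0.28,0.39,0.9]], "turn": [-1.2,-2.15,-2.15,-2.15,-2.15], "jaw": [-0.3,-0.3,-0.3,-0.3,-0.3]}}

```text
time: 13.6
position: [0.6205, -0.0855, 0.1514]
tool_rot: [-0.052, -3.14, 0.0]
ft_force: [-0.3, -0.1, -0.7]
grip_width: 0.503
```

```bash
python3 - <<'E'
from h import *
s=ctrl.get_state();print(s["position"],s["time"])
c=go(.6212,-.0832,.12,88.6); c=go(.6212,-.0832,.041,88.6,c)
save("side","side6")
o=(290,160)
im=cv2.resize(cv2.imread("pics/side6.png")[160:300,290:420],None,fx=4.2,fy=4.2,interpolation=2)
wire(im,"side",place(box8(.148,.234,.073,.0731),.6207,-.1112,-.0246),(0,255,255),4.2,np.array(o))
p=s["position"]; wire(im,"side",place(box8(.12,.044,p[2]-.0355,p[2]+.0285),p[0],p[1],-.0246),(255,0,255),4.2,np.array(o))
cv2.imwrite("pics/v6.png",im)
E
```

```text
[ 0.62054705 -0.08548038  0.15143428] 13.6
dp [-0.019, 0.077, 1.048] turn -0.101 | jaw now 88.09 q7 1.73
dp [0.0, 0.0, 2.633] turn 0.0 | jaw now 88.6 q7 1.73
```

View pics/v6.png

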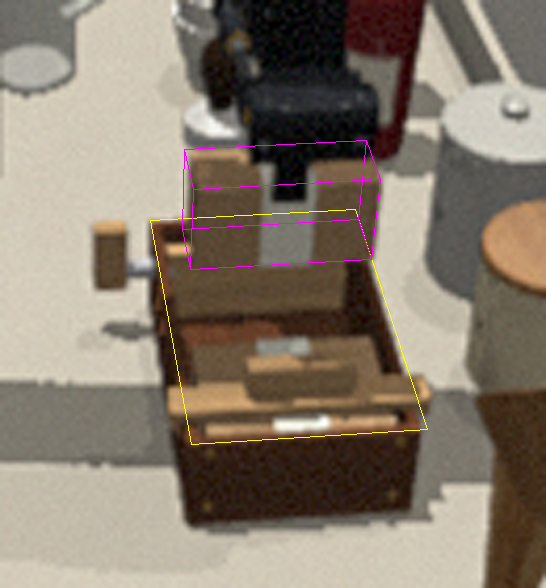

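```bash
cat > f2.py <<'E'
from h import *
from scipy.optimize import least_squares
T=lambda u,v:np.array([u,v])/4+[250,170]-.5
S=lambda u,v:np.array([u,v])/4.2+[290,160]-.5
X,Y=.074,.117
obs=[("top",(X,Y,.073),T(63,75)),("top",(X,-Y,.073),T(424,96)),("top",(-X,Y,.073),T(47,295)),("top",(-X,-Y,.073),T(410,322)),
("side",(-X,Y,.073),S(151,220)),("side",(X,-Y,0),S(412,511)),("side",(-X,-Y,0),S(188,522)),("side",(X,-Y,.073),S(421,426))]
def f(q): return np.concatenate([proj(n,place(np.array([p]),*q))[0]-uv for n,p,uv in obs])
r=least_squares(f,[.62,-.11,-.02],loss="soft_l1"); print(r.x.round(4)); print(f(r.x).reshape(-1,2).round(1))
for k in("top","side"):
    o=obs; obs=[a for a in o if a[0]==k]; r=least_squares(f,[.62,-.11,-.02]); print(k,r.x.round(4),f(r.x).reshape(-1,2).round(1).tolist()); obs=o
E
python3 f2.py
python3 - <<'E'
import cv2,numpy as np
t=cv2.imread("pics/top0.png")[175:260,262:362]; s=cv2.imread("pics/side6.png")[205:295,320:400]
t=cv2.resize(t,None,fx=4,fy=4,interpolation=2); s=cv2.resize(s,None,fx=4,fy=4,interpolation=2)
h=max(t.shape[0],s.shape[0]); t=cv2.copyMakeBorder(t,0,h-t.shape[0],0,0,0); s=cv2.copyMakeBorder(s,0,h-s.shape[0],0,0,0)
im=cv2.convertScaleAbs(np.hstack([t,s]),alpha=1.7,beta=15); print(im.shape); cv2.imwrite("pics/v7.png",im)
E
```

```text
[ 0.619  -0.1098 -0.0375]
[[-0.4 -0.9]
 [-0.2 -0.5]
 [-1.2  0.4]
 [ 0.6 -0.6]
 [-0.3 -0.4]
 [-0.4  0.4]
 [-1.1  1. ]
 [ 0.2  0.9]]
top [ 0.618  -0.1106 -0.0409] [[-0.0, -0.7], [0.2, 0.0], [-1.0, 0.6], [0.8, -0.0]]
side [ 0.6202 -0.1077 -0.0332] [[-0.1, -0.7], [0.0, -0.2], [-0.6, 0.5], [0.6, 0.2]]
(360, 720, 3)
```

View pics/v7.png

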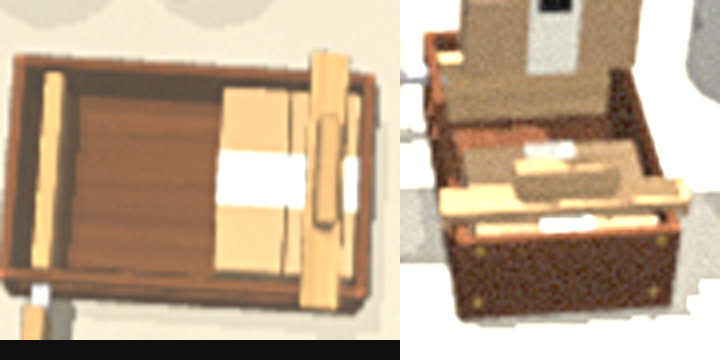

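```bash
python3 - <<'E'
s=open("f2.py").read()
a=s.index("obs=["); b=s.index("def f(")
s=s[:a]+'''T=lambda u,v:np.array([u,v])/4+[262,175]-.5
S2=lambda u,v:np.array([u,v])/4+[320,205]-.5
obs=[("top",(X,Y,.073),T(17,55)),("top",(X,-Y,.073),T(377,73)),("top",(-X,Y,.073),T(2,283)),("top",(-X,-Y,.073),T(363,300)),
("side",(-X,Y,.073),S(151,220)),("side",(X,-Y,0),S2(268,304)),("side",(-X,-Y,0),S2(60,316)),("side",(X,-Y,.073),S2(281,232))]
'''+s[b:]
open("f2.py","w").write(s)
E
python3 f2.py
```

```text
[ 0.6181 -0.111  -0.0301]
[[-0.7 -0.2]
 [-0.2  0.3]
 [-1.3 -0.9]
 [ 1.1 -0. ]
 [-0.8  0. ]
 [ 0.7  1.3]
 [-1.3  1.8]
 [ 0.2 -0.5]]
top [ 0.6175 -0.1117 -0.0271] [[-0.5, 0.1], [-0.0, 0.3], [-0.9, -0.5], [1.4, 0.1]]
side [ 0.6199 -0.1082 -0.0391] [[0.0, -0.7], [0.8, 0.7], [-1.2, 0.8], [0.3, -1.1]]
```

>>> {"method": "move_arm", "body": {"dp": [[0.03,0.1,0],[0.03,0.1,0.6],[0.03,0.1,1.2],[0.03,0.1,1.6],[0.03,0.1,1.6]], "turn": [0,0,0,0,0], "jaw": [-0.3,-0.3,-0.3,-0.3,-0.3]}}

```text
time: 14.15
position: [0.6192, -0.0815, 0.1025]
tool_rot: [-0.049, -3.138, -0.0]
ft_force: [0.0, -0.6, -1.6]
grip_width: 0.502
```

```bash
python3 - <<'E'
from h import *
s=ctrl.get_state();print(s["position"],s["ft_force"],s["torque"])
c=go(.6195,-.0825,.045,88.05)
E
```

```text
[ 0.61917062 -0.08148973  0.10251107] [ 0.04494492 -0.58363993 -1.6199475 ] [ 0.03405099  0.04213256 -0.00995887]
dp [-0.012, -0.033, 1.917] turn 0.032 | jaw now 88.21 q7 1.74
```

>>> {"method": "move_arm", "body": {"dp": [[0,0,0.4],[0,0,0.8],[0,0,1.2],[0,0,1.6],[0,0,1.85]], "turn": [0,0,0,0,0], "jaw": [-0.3,-0.3,-0.3,-0.3,-0.3]}}

```text
time: 14.65
position: [0.6198, -0.0816, 0.0469]
tool_rot: [-0.049, -3.139, -0.0]
ft_force: [-0.3, -0.0, -1.2]
grip_width: 0.501
```

```bash
python3 - <<'E'
from h import *
s=ctrl.get_state();print(s["position"],s["ft_force"],s["torque"])
E
```

```text
[ 0.61975127 -0.08164772  0.04690485] [-0.3274713  -0.02902605 -1.21825991] [0.00808283 0.02261384 0.02867269]
```

Free descent into the box, no side force. Final few millimetres.

>>> {"method": "move_arm", "body": {"dp": [[0,0,0.08],[0,0,0.13],[0,0,0.17],[0,0,0.17]], "turn": [0,0,0,0], "jaw": [-0.3,-0.3,-0.3,-0.3]}}

```text
time: 15.05
position: [0.6209, -0.0818, 0.0439]
tool_rot: [0.049, 3.14, 0.0]
ft_force: [0.5, 0.6, -2.2]
grip_width: 0.503
```

>>> {"method": "move_arm", "body": {"dp": [[0,0,0.05],[0,0,0.08],[0,0,0.08]], "turn": [0,0,0], "jaw": [-0.3,-0.3,-0.3]}}

```text
time: 15.35
position: [0.6208, -0.0818, 0.0416]
tool_rot: [0.049, 3.14, 0.0]
ft_force: [-0.6, -0.6, 2.1]
grip_width: 0.504
```

>>> {"method": "move_arm", "body": {"dp": [[0,0,0],[0,0,0],[0,0,0]], "turn": [0,0,0], "jaw": [0.1,0.2,0.2]}}

```text
time: 15.65
position: [0.6206, -0.0817, 0.0412]
tool_rot: [0.049, 3.141, 0.0]
ft_force: [-0.6, 0.3, -0.6]
grip_width: 0.587
```

>>> {"method": "move_arm", "body": {"dp": [[0,0,-0.3],[0,0,-1],[0,0,-2.5],[0,0,-4],[0,0,-4.5]], "turn": [0,0,0,0,0], "jaw": [0.2,0.2,0.2,0.2,0.2]}}

```text
time: 16.15
position: [0.6234, -0.0825, 0.1825]
tool_rot: [0.049, 3.132, -0.0]
ft_force: [-0.7, -0.3, 0.5]
grip_width: 0.601
```

```bash
python3 - <<'E'
from h import *
s=ctrl.get_state();print(s["time"],s["position"],s["grip_width"])
save("top","top8");save("side","side8")
for n in("top","side"):
  for t in("carton","follower","bar"):
    for m in ctrl.masks_of(n,t)[:4]: print(n,t,round(m["confidence"],2),np.round(m["rect"],1).tolist(),int(m["region"].sum()))
b=(.6185,-.1105,-.034)
print("expect tab top px",proj("top",place(np.array([[-.104,.09,.09]]),*b)),proj("side",place(np.array([[-.104,.09,.09]]),*b)), "bar ridge",proj("side",place(np.array([[0,-.09,.111]]),*b)))
E
```

```text
16.15 [ 0.62337849 -0.08249931  0.18250517] 0.6008773738042562
top carton 0.84 [298.5, 226.5, 13.4, 35.4] 338
top carton 0.79 [455.1, 305.8, 41.1, 33.3] 935
top bar 0.96 [345.2, 219.2, 13.1, 68.7] 568
side carton 0.87 [290.5, 355.2, 39.8, 56.0] 1640
side carton 0.8 [354.5, 233.6, 39.2, 18.7] 613
side carton 0.54 [351.7, 249.4, 79.8, 72.9] 3004
side follower 0.63 [342.9, 224.1, 58.9, 19.0] 521
side bar 0.94 [359.0, 254.0, 64.3, 21.8] 697
side bar 0.65 [355.9, 233.4, 42.9, 19.1] 678
side bar 0.22 [362.6, 259.4, 40.9, 7.8] 157
expect tab top px [[269.60348868 255.34333085]] [[315.63994606 213.00334367]] bar ridge [[361.32937989 245.76308088]]
```

```bash
python3 - <<'E'
from h import *
c=go(.5176,-.019,.14,88.05); go(.5176,-.019,.061,88.05,c)
E
```

```text
dp [3.457, 1.978, 1.136] turn 0.036 | jaw now 88.23 q7 1.72
dp [0.0, 0.0, 2.633] turn 0.0 | jaw now 88.05 q7 1.72
```

>>> {"method": "move_arm", "body": {"dp": [[1.3,0.7,0],[2.6,1.5,0.4],[3.45,1.97,1],[3.45,1.97,1],[3.45,1.97,1]], "turn": [0,0,0,0,0], "jaw": [0.5,0.5,0.5,0.5,0.5]}}

```text
time: 17.05
position: [0.5183, -0.0193, 0.1454]
tool_rot: [-0.047, -3.14, 0.0]
ft_force: [-1.2, -0.3, 0.2]
grip_width: 0.749
```

```bash
python3 - <<'E'
from h import *
s=ctrl.get_state();print(s["time"],s["position"],s["grip_width"])
go(.5176,-.019,.061,88.05)
im=save("side","side9")
a=cv2.resize(cv2.imread("pics/side9.png")[160:290,270:400],None,fx=4,fy=4,interpolation=2)
b=cv2.resize(cv2.imread("pics/top8.png")[180:262,262:330],None,fx=4,fy=4,interpolation=2)
wire(a,"side",place(box8(.024,.014,.035,.09)+[-.104,.088,0],.6185,-.1105,-.034),(0,255,0),4,np.array((270,160)))
p=s["position"]; wire(a,"side",place(box8(.019,.062,.061,.0611),.5176,-.019,-.034),(255,0,255),4,np.array((270,160)))
b=cv2.copyMakeBorder(b,0,a.shape[0]-b.shape[0],0,0,0)
cv2.imwrite("pics/v9.png",np.hstack([a,b]))
E
```

```text
17.05 [ 0.5183219  -0.01927006  0.1453963 ] 0.7489024802021355
dp [0.024, 0.008, 2.813] turn 0.047 | jaw now 88.28 q7 1.56
```

View pics/v9.png

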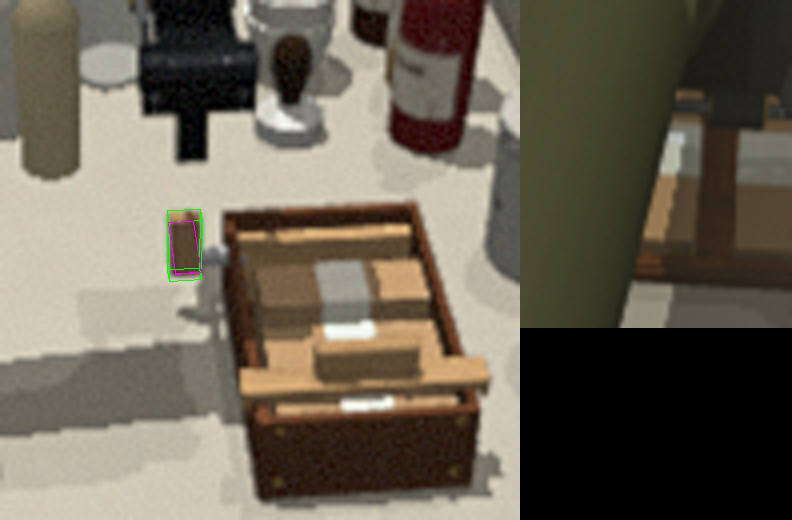

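The carton lies properly in the box between follower and row, and the tab matches my prediction at side px (316,221). I'll grip the tab.

>>> {"method": "move_arm", "body": {"dp": [[0,0,0.8],[0,0,1.6],[0,0,2.4],[0,0,2.75],[0,0,2.75]], "turn": [0,0,0,0,0], "jaw": [0.5,0.5,0.5,0.5,0.5]}}

```text
time: 17.6
position: [0.5187, -0.0204, 0.0625]
tool_rot: [-0.05, -3.139, 0.002]
ft_force: [-0.6, -0.5, 0.3]
grip_width: 0.748
```

>>> {"method": "move_arm", "body": {"dp": [[0,0,0],[0,0,0],[0,0,0],[0,0,0],[0,0,0]], "turn": [0,0,0,0,0], "jaw": [-1,-1,-1,-1,-1], "grip_force": 25}}

```text
time: 18.1
position: [0.5192, -0.0194, 0.0641]
tool_rot: [0.048, 3.14, 0.0]
ft_force: [-0.2, 0.7, 0.5]
grip_width: 0.378
```

>>> {"method": "move_arm", "body": {"dp": [[0,0,0],[0,0,0],[0,0,0],[0,0,0],[0,0,0]], "turn": [0,0,0,0,0], "jaw": [-1,-1,-1,-1,-1]}}

```text
time: 18.6
position: [0.519, -0.0191, 0.0637]
tool_rot: [0.048, 3.141, 0.001]
ft_force: [-0.6, 1.7, 1.5]
grip_width: 0.151
```

>>> {"method": "move_arm", "body": {"dp": [[0,-0.3,0],[0,-0.6,0],[0,-0.9,0],[0,-1.2,0],[0,-1.5,0]], "turn": [0,0,0,0,0], "jaw": [-1,-1,-1,-1,-1]}}

```text
time: 19.1
position: [0.5176, -0.0653, 0.0637]
tool_rot: [0.049, 3.141, 0.001]
ft_force: [-0.2, 2.2, 2.2]
grip_width: 0.156
```

>>> {"method": "move_arm", "body": {"dp": [[0,-0.1,0],[0,-0.2,0],[0,-0.3,0],[0,-0.3,0]], "turn": [0,0,0,0], "jaw": [-1,-1,-1,-1]}}

```text
time: 19.5
position: [0.5173, -0.0739, 0.0637]
tool_rot: [0.049, 3.141, -0.001]
ft_force: [-0.4, 1.1, 3.3]
grip_width: 0.156
```

>>> {"method": "move_arm", "body": {"dp": [[0,-0.05,0],[0,-0.1,0],[0,-0.1,0]], "turn": [0,0,0], "jaw": [-1,-1,-1]}}

```text
time: 19.8
position: [0.5172, -0.0763, 0.0637]
tool_rot: [0.048, 3.141, 0.0]
ft_force: [-0.4, 2.0, 3.5]
grip_width: 0.155
```

>>> {"method": "move_arm", "body": {"dp": [[0,-0.05,0],[0,-0.1,0],[0,-0.1,0]], "turn": [0,0,0], "jaw": [-1,-1,-1]}}

```text
time: 20.1
position: [0.5172, -0.0779, 0.0637]
tool_rot: [-0.047, -3.141, -0.003]
ft_force: [-1.2, 5.9, 3.0]
grip_width: 0.155
```

>>> {"method": "move_arm", "body": {"dp": [[0,-0.05,0],[0,-0.1,0],[0,-0.1,0]], "turn": [0,0,0], "jaw": [-1,-1,-1]}}

```text
time: 20.4
position: [0.5172, -0.0779, 0.0637]
tool_rot: [-0.045, -3.141, -0.009]
ft_force: [-1.4, 11.2, 3.8]
grip_width: 0.157
```

>>> {"method": "move_arm", "body": {"dp": [[0,-0.05,0],[0,-0.1,0],[0,-0.1,0]], "turn": [0,0,0], "jaw": [-1,-1,-1]}}

```text
time: 20.7
position: [0.5171, -0.0779, 0.0637]
tool_rot: [-0.043, -3.141, -0.014]
ft_force: [-1.0, 16.1, 5.0]
grip_width: 0.157
```

>>> {"method": "move_arm", "body": {"dp": [[0,0.1,0],[0,0.13,0]], "turn": [0,0], "jaw": [-1,-1]}}

```text
time: 20.9
position: [0.5172, -0.0779, 0.0637]
tool_rot: [-0.045, -3.141, -0.006]
ft_force: [-0.7, 7.0, 4.1]
grip_width: 0.158
```

>>> {"method": "move_arm", "body": {"dp": [[0,0,0],[0,0,0],[0,0,0],[0,0,0],[0,0,0]], "turn": [0,0,0,0,0], "jaw": [0.3,0.3,0.3,0.3,0.3]}}

```text
time: 21.4
position: [0.5167, -0.0824, 0.0633]
tool_rot: [-0.05, -3.141, 0.001]
ft_force: [-0.3, -0.4, -0.9]
grip_width: 0.526
```

>>> {"method": "move_arm", "body": {"dp": [[0,0,-0.5],[0,0,-1.5],[0,0,-3],[0,0,-4],[0,0,-4]], "turn": [0,0,0,0,0], "jaw": [0.3,0.3,0.3,0.3,0.3]}}

```text
time: 21.9
position: [0.5201, -0.0825, 0.1884]
tool_rot: [0.049, 3.132, -0.0]
ft_force: [0.9, 0.9, 0.3]
grip_width: 0.647
```

```bash
python3 - <<'E'
from h import *
s=ctrl.get_state();print(s["time"],s["position"],s["grip_width"])
im=save("side","side10")
b=(.6185,-.1105,-.034)
for t in("bar","bar_grip","follower","packed_a","carton"):
    for m in ctrl.masks_of("side",t)[:3]: print(t,round(m["confidence"],2),np.round(m["rect"],1).tolist())
# bar silhouette fit over slide q (bar length guess ~178)
m=ctrl.masks_of("side","bar")[0]["region"]
ys=np.arange(-.11,-.07,.001); 
L=.18
def iou(y,L):
    q=np.zeros((1920,2560),np.uint8)
    for P in(box8(L,.024,.073,.083),box8(.07,.014,.083,.111)): q|=sil("side",place(P+[0,y,0],*b))
    M=cv2.resize(m.astype(np.uint8),(2560,1920),interpolation=0); return (q&M).sum()/(q|M).sum()
print(max((round(iou(y,L),3),round(y,4),L) for y in ys for L in(.16,.17,.18,.19,.2)))
E
```

```text
21.9 [ 0.52006099 -0.08249321  0.18842561] 0.6472243819133696
bar 0.97 [360.9, 252.1, 59.7, 17.1]
bar_grip 0.88 [359.4, 249.7, 61.1, 21.4]
follower 0.64 [324.1, 233.4, 10.5, 13.4]
follower 0.55 [357.2, 246.3, 43.8, 13.0]
packed_a 0.74 [357.1, 246.1, 38.6, 15.1]
packed_a 0.44 [360.6, 260.4, 41.6, 5.8]
carton 0.91 [355.3, 237.6, 43.8, 12.3]
carton 0.79 [292.4, 355.0, 38.2, 58.0]
(np.float64(0.887), np.float64(-0.084), 0.16)
```

```bash
python3 - <<'E'
from h import *
go(.6156,-.195,.15,88.05)
E
```

```text
dp [-3.432, -3.677, 1.072] turn 0.035 | jaw now 88.22 q7 1.67
```

>>> {"method": "move_arm", "body": {"dp": [[-1.1,-1.2,0],[-2.2,-2.4,0],[-3.4,-3.65,0.5],[-3.4,-3.65,1],[-3.4,-3.65,1]], "turn": [0,0,0,0,0], "jaw": [0.4,0.4,0.4,0.4,0.4]}}

```text
time: 22.75
position: [0.6133, -0.1948, 0.149]
tool_rot: [-0.052, -3.133, -0.0]
ft_force: [0.2, 0.3, 0.2]
grip_width: 0.699
```

```bash
python3 - <<'E'
from h import *
print(ctrl.get_state()["position"]); go(.6156,-.195,.089,88.05)
E
```

```text
[ 0.61327129 -0.19479503  0.14902551]
dp [-0.078, -0.004, 2.001] turn 0.009 | jaw now 88.1 q7 1.94
```

>>> {"method": "move_arm", "body": {"dp": [[0,0,0.7],[0,0,1.4],[0,0,1.9],[0,0,1.95]], "turn": [0,0,0,0], "jaw": [0.4,0.4,0.4,0.4]}}

```text
time: 23.15
position: [0.6139, -0.1922, 0.0933]
tool_rot: [-0.046, -3.138, -0.003]
ft_force: [0.0, -0.0, -0.1]
grip_width: 0.7
```

>>> {"method": "move_arm", "body": {"dp": [[0,0,0],[0,0,0],[0,0,0],[0,0,0],[0,0,0]], "turn": [0,0,0,0,0], "jaw": [-1,-1,-1,-1,-1], "grip_force": 15}}

```text
time: 23.65
position: [0.6158, -0.1943, 0.0956]
tool_rot: [0.049, 3.14, -0.0]
ft_force: [0.2, -0.0, -0.9]
grip_width: 0.33
```

>>> {"method": "move_arm", "body": {"dp": [[0,0,0],[0,0,0],[0,0,0],[0,0,0],[0,0,0]], "turn": [0,0,0,0,0], "jaw": [-1,-1,-1,-1,-1]}}

```text
time: 24.15
position: [0.6156, -0.1942, 0.0951]
tool_rot: [-0.049, -3.141, -0.0]
ft_force: [-0.5, -0.3, 0.7]
grip_width: 0.01
```

```bash
python3 - <<'E'
from h import *
save("side","side11"); save("top","top11")
b=(.6185,-.1105,-.034)
for n in("side","top"):
  for t in("bar","bar_grip"):
    for m in ctrl.masks_of(n,t)[:3]: print(n,t,round(m["confidence"],2),np.round(m["rect"],1).tolist())
  print(n,"tcp",proj(n,[ctrl.get_state()["position"]]),"ridge top at -.09,-.06",proj(n,place(np.array([[0,-.09,.111],[0,-.06,.111],[-.035,-.09,.111],[.035,-.09,.111]]),*b)).round(1).tolist())
s=ctrl.get_state();print(s["grip_width"],s["ft_force"],s["torque"])
E
```

```text
side bar 0.96 [360.8, 254.1, 62.2, 16.5]
side bar_grip 0.84 [360.6, 250.4, 63.5, 17.5]
side tcp [[360.53101219 248.79625008]] ridge top at -.09,-.06 [[361.3, 245.8], [359.5, 238.4], [348.0, 246.5], [374.6, 245.0]]
top tcp [[341.78055851 218.15065885]] ridge top at -.09,-.06 [[344.8, 216.8], [332.7, 216.1], [344.1, 230.6], [345.4, 203.1]]
0.004572744391295143 [ 0.0231308   0.19862339 -0.35437156] [ 0.00475381  0.01733829 -0.02364307]
```

```bash
python3 - <<'E'
import cv2
for f in("side10","side11"):
    g=cv2.cvtColor(cv2.imread(f"pics/{f}.png"),6); 
    for u in(352,361,370): print(f,u,g[226:268,u].tolist())
g0=cv2.imread("pics/side10.png").astype(int);g1=cv2.imread("pics/side11.png").astype(int)
E
```

```text
side10 352 [32, 34, 31, 43, 145, 234, 245, 247, 214, 154, 154, 160, 155, 148, 149, 153, 162, 159, 132, 107, 99, 102, 91, 76, 78, 80, 76, 66, 75, 87, 94, 85, 79, 81, 90, 144, 156, 113, 70, 44, 36, 36]
side10 361 [33, 29, 35, 92, 177, 231, 246, 249, 217, 158, 154, 158, 158, 160, 157, 157, 162, 156, 131, 142, 165, 133, 93, 80, 71, 78, 73, 70, 82, 141, 132, 79, 85, 121, 216, 251, 198, 95, 56, 36, 37, 36]
side10 370 [37, 21, 42, 144, 182, 172, 167, 169, 175, 175, 135, 98, 98, 96, 95, 101, 101, 95, 139, 166, 151, 108, 77, 75, 80, 75, 72, 72, 80, 126, 113, 70, 83, 128, 173, 156, 108, 75, 44, 31, 36, 33]
side11 352 [74, 57, 48, 55, 149, 243, 252, 249, 248, 247, 250, 253, 252, 211, 159, 228, 255, 251, 210, 133, 90, 96, 84, 83, 79, 75, 82, 73, 74, 89, 94, 85, 80, 86, 92, 92, 81, 52, 46, 36, 36, 39]
side11 361 [44, 46, 47, 51, 45, 42, 45, 37, 23, 24, 14, 11, 7, 16, 1, 3, 10, 11, 15, 49, 89, 92, 84, 82, 79, 80, 76, 77, 84, 95, 84, 74, 96, 124, 144, 142, 104, 46, 40, 37, 39, 35]
side11 370 [46, 50, 49, 53, 48, 49, 43, 31, 16, 17, 11, 10, 6, 18, 25, 6, 21, 20, 68, 92, 94, 85, 83, 80, 81, 81, 73, 77, 91, 97, 85, 75, 84, 87, 97, 100, 66, 52, 42, 33, 37, 32]
```

>>> {"method": "move_arm", "body": {"dp": [[0,0,-0.7],[0,-0.25,-1.2],[0,-0.25,-1.2],[0,-0.25,-1.2],[0,-0.25,-1.2]], "turn": [0,0,0,0,0], "jaw": [0.4,0.4,0.4,0.4,0.4]}}

```text
time: 24.95
position: [0.6148, -0.2015, 0.1303]
tool_rot: [-0.049, -3.14, -0.001]
ft_force: [-0.3, -0.8, -0.0]
grip_width: 0.375
```

>>> {"method": "move_arm", "body": {"dp": [[0,0,0],[0,0,0],[0,0,0]], "turn": [0,0,0], "jaw": [0.4,0.4,0.4]}}

```text
time: 25.25
position: [0.6152, -0.2014, 0.1307]
tool_rot: [-0.048, -3.141, -0.0]
ft_force: [0.0, 0.7, 0.9]
grip_width: 0.64
```

```bash
python3 - <<'E'
from h import *
s=ctrl.get_state();print(s["time"],s["position"],s["grip_width"])
save("side","side12"); save("top","top12")
for n in("side","top"):
  for t in("bar",):
    for m in ctrl.masks_of(n,t)[:3]: print(n,t,round(m["confidence"],2),np.round(m["rect"],1).tolist())
g=cv2.cvtColor(cv2.imread("pics/side12.png"),6)
for u in(352,361,370): print(u,g[226:268,u].tolist())
# ridge position by contrast in the first unobstructed pictures: rows of ridge top-back edge / front edges in side0
g=cv2.cvtColor(cv2.imread("pics/side0.png"),6)
for u in(352,361,370): print("s0",u,g[236:268,u].tolist())
g=cv2.cvtColor(cv2.imread("pics/top0.png"),6)
for v in(212,220): print("t0",v,g[v,325:362].tolist())
b=(.6185,-.1105,-.034)
for y in(-.093,-.085): print(y,proj("side",place(np.array([[0,y+.007,.111],[0,y-.007,.111],[0,y-.012,.083],[0,y-.012,.073]]),*b))[:,1].round(1),proj("top",place(np.array([[0,y+.007,.111],[0,y-.007,.111],[0,y+.012,.083],[0,y-.012,.083]]),*b)).round(1).tolist())
E
```

```text
25.25 [ 0.61518565 -0.20144202  0.13070206] 0.639994136147191
side bar 0.96 [358.1, 254.1, 60.3, 19.1]
352 [36, 40, 24, 45, 149, 237, 250, 245, 245, 244, 246, 244, 243, 241, 238, 245, 249, 249, 219, 132, 93, 105, 92, 80, 80, 76, 77, 74, 73, 89, 94, 90, 77, 87, 92, 98, 91, 59, 48, 36, 31, 38]
361 [25, 4, 16, 16, 21, 14, 13, 3, 28, 135, 176, 171, 146, 125, 104, 69, 48, 78, 91, 86, 91, 90, 89, 83, 75, 83, 79, 78, 87, 93, 83, 79, 95, 129, 141, 143, 111, 55, 46, 36, 42, 27]
370 [24, 1, 3, 0, 10, 0, 0, 7, 41, 99, 120, 122, 145, 157, 131, 91, 89, 91, 100, 103, 103, 90, 87, 74, 73, 82, 79, 71, 85, 96, 89, 76, 88, 86, 97, 93, 64, 52, 36, 26, 36, 36]
s0 352 [48, 62, 63, 73, 132, 226, 246, 242, 218, 172, 165, 151, 108, 73, 71, 71, 71, 72, 73, 82, 125, 115, 77, 75, 85, 141, 152, 106, 70, 43, 37, 32]
s0 361 [53, 67, 62, 82, 206, 248, 243, 241, 215, 167, 158, 125, 95, 75, 78, 73, 71, 67, 79, 136, 128, 75, 87, 124, 213, 247, 197, 91, 52, 27, 35, 33]
s0 370 [69, 71, 65, 73, 148, 178, 164, 160, 162, 161, 144, 108, 76, 73, 74, 76, 63, 72, 86, 118, 110, 70, 77, 129, 162, 154, 105, 72, 41, 33, 30, 39]
t0 212 [124, 122, 121, 122, 121, 122, 122, 123, 123, 81, 117, 124, 122, 96, 118, 105, 76, 100, 113, 115, 114, 96, 72, 88, 120, 129, 74, 60, 65, 63, 65, 118, 124, 122, 131, 132, 132]
t0 220 [165, 165, 165, 165, 165, 165, 166, 165, 144, 160, 166, 168, 167, 118, 117, 89, 91, 110, 114, 114, 107, 75, 95, 158, 171, 171, 103, 66, 65, 62, 75, 119, 124, 122, 132, 132, 133]
-0.093 [244.8 248.3 257.6 260.4] [[343.2, 216.7], [348.8, 217.0], [340.4, 219.2], [349.9, 219.7]]
-0.085 [242.8 246.3 255.6 258.4] [[339.9, 216.5], [345.6, 216.8], [337.3, 219.0], [346.7, 219.6]]
```

>>> {"method": "move_arm", "body": {"dp": [[0,0.1,0.5],[0,0.1,1],[0,0.1,1.35],[0,0.1,1.5],[0,0.1,1.5]], "turn": [0,0,0,0,0], "jaw": [0.3,0.3,0.3,0.3,0.3]}}

```text
time: 25.95
position: [0.6146, -0.1985, 0.0846]
tool_rot: [-0.049, -3.139, -0.001]
ft_force: [0.2, 0.3, -0.7]
grip_width: 0.648
```

>>> {"method": "move_arm", "body": {"dp": [[0,0,0],[0,0,0],[0,0,0],[0,0,0],[0,0,0]], "turn": [0,0,0,0,0], "jaw": [-1,-1,-1,-1,-1]}}

```text
time: 26.45
position: [0.6156, -0.1987, 0.0864]
tool_rot: [0.049, 3.141, 0.0]
ft_force: [-0.4, 0.2, -0.2]
grip_width: 0.281
```

>>> {"method": "move_arm", "body": {"dp": [[0,0,0],[0,0,0],[0,0,0],[0,0,0]], "turn": [0,0,0,0], "jaw": [-1,-1,-1,-1]}}

```text
time: 26.85
position: [0.6155, -0.1983, 0.0862]
tool_rot: [0.048, 3.141, 0.001]
ft_force: [-0.7, 0.6, 1.6]
grip_width: 0.157
```

>>> {"method": "move_arm", "body": {"dp": [[0,0.3,0],[0,0.8,0],[0,1.4,0],[0,2,0],[0,2.5,0]], "turn": [0,0,0,0,0], "jaw": [-1,-1,-1,-1,-1]}}

```text
time: 27.35
position: [0.6178, -0.1215, 0.0863]
tool_rot: [0.046, 3.141, 0.001]
ft_force: [0.2, -1.3, 1.0]
grip_width: 0.155
```

>>> {"method": "move_arm", "body": {"dp": [[0,0.5,0],[0,1,0],[0,1.5,0],[0,2,0],[0,2.5,0]], "turn": [0,0,0,0,0], "jaw": [-1,-1,-1,-1,-1]}}

```text
time: 27.85
position: [0.6201, -0.0476, 0.0862]
tool_rot: [0.049, 3.141, -0.0]
ft_force: [0.5, -2.1, 1.9]
grip_width: 0.155
```

```bash
python3 - <<'E'
from h import *
s=ctrl.get_state();print(s["time"],s["position"],s["grip_width"],s["ft_force"])
E
```

```text
27.85 [ 0.62006224 -0.04757596  0.08621463] 0.15488953820568474 [ 0.46943868 -2.11011992  1.86067484]
```

>>> {"method": "move_arm", "body": {"dp": [[0,0.3,0],[0,0.5,0],[0,0.7,0],[0,0.85,0],[0,0.9,0]], "turn": [0,0,0,0,0], "jaw": [-1,-1,-1,-1,-1]}}

```text
time: 28.35
position: [0.6209, -0.0214, 0.0862]
tool_rot: [-0.049, -3.141, -0.0]
ft_force: [-0.8, -0.4, 2.2]
grip_width: 0.158
```

>>> {"method": "move_arm", "body": {"dp": [[0,0.07,0],[0,0.14,0],[0,0.2,0],[0,0.2,0]], "turn": [0,0,0,0], "jaw": [-1,-1,-1,-1]}}

```text
time: 28.75
position: [0.621, -0.0169, 0.0862]
tool_rot: [-0.05, -3.141, 0.002]
ft_force: [-0.7, -3.0, 3.7]
grip_width: 0.154
```

>>> {"method": "move_arm", "body": {"dp": [[0,0.06,0],[0,0.12,0],[0,0.12,0]], "turn": [0,0,0], "jaw": [-1,-1,-1]}}

```text
time: 29.05
position: [0.621, -0.0169, 0.0862]
tool_rot: [0.053, 3.141, -0.008]
ft_force: [-1.3, -9.1, 2.1]
grip_width: 0.154
```

>>> {"method": "move_arm", "body": {"dp": [[0,0.06,0],[0,0.1,0],[0,0.1,0]], "turn": [0,0,0], "jaw": [-1,-1,-1]}}

```text
time: 29.35
position: [0.621, -0.0169, 0.0862]
tool_rot: [0.056, 3.141, -0.013]
ft_force: [-0.6, -12.4, 3.0]
grip_width: 0.156
```

>>> {"method": "move_arm", "body": {"dp": [[0,-0.1,0],[0,-0.12,0]], "turn": [0,0], "jaw": [-1,-1]}}

```text
time: 29.55
position: [0.621, -0.0169, 0.0862]
tool_rot: [0.054, 3.141, -0.006]
ft_force: [-0.8, -7.1, 3.1]
grip_width: 0.159
```

>>> {"method": "move_arm", "body": {"dp": [[0,0,0],[0,0,0],[0,0,0],[0,0,0],[0,0,0]], "turn": [0,0,0,0,0], "jaw": [0,0,0,0,0]}}

```text
time: 30.05
position: [0.6211, -0.0116, 0.0859]
tool_rot: [-0.047, -3.141, -0.001]
ft_force: [-0.2, 0.2, -0.9]
grip_width: 0.47
```

>>> {"method": "move_arm", "body": {"dp": [[0,0,-0.5],[0,0,-1.5],[0,0,-3],[0,0,-4.5],[0,0,-5]], "turn": [0,0,0,0,0], "jaw": [0,0,0,0,0]}}

```text
time: 30.55
position: [0.6237, -0.013, 0.2431]
tool_rot: [0.049, 3.132, 0.002]
ft_force: [-0.3, 0.3, -1.0]
grip_width: 0.497
```

```bash
python3 - <<'E'
from h import *
s=ctrl.get_state();print(s["time"],s["position"],s["grip_width"],s["ft_force"])
save("side","side13")
b=(.6185,-.1105,-.034)
print("bar ridge expect at .093",proj("side",place(np.array([[0,.093,.09]]),*b)),"tab at .029",proj("side",place(np.array([[-.104,.029,.0625]]),*b)), "row",[proj("side",place(np.array([[0,y,.07]]),*b))[0].round(0).tolist() for y in(-.087,-.043,.001)])
for t in("bar","follower_tab","carton","packed_a","pitcher","tamper"):
    print(t,[(round(m["confidence"],2),np.round(m["rect"]).tolist()) for m in ctrl.look_for("side",t)[:4]])
E
```

```text
30.55 [ 0.62374529 -0.01297862  0.24314274] 0.4972965348097279 [-0.3422397   0.32925682 -0.95065633]
bar ridge expect at .093 [[350.90004886 210.68429481]] tab at .029 [[317.43070082 233.52765615]] row [[360.0, 257.0], [358.0, 246.0], [355.0, 236.0]]
bar [(0.93, [352.0, 212.0, 49.0, 14.0])]
follower_tab [(0.68, [343.0, 231.0, 54.0, 21.0])]
carton [(0.97, [292.0, 354.0, 34.0, 60.0]), (0.57, [355.0, 237.0, 44.0, 16.0])]
packed_a [(0.55, [358.0, 247.0, 42.0, 17.0])]
pitcher [(0.68, [392.0, 356.0, 49.0, 55.0])]
tamper [(0.63, [343.0, 183.0, 14.0, 24.0])]
```

```bash
python3 -c "
from bench import ctrl
print(ctrl.close_job())"
```

```text
the job is handed in; nothing more can be done
None
```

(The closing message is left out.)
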